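# Cups onto their own saucers

### The job

Get the tea tray ready: take the four handled coffee cups from the draining board and stand each one upright in the middle of the saucer of its own colour on the tray, setting it down rather than dropping it. The saucers stay where they lie on the tray, and the blue tumbler and the cream milk jug are to be left standing where they are.

Things in the scene. Friction and masses are not known exactly. Their poses are not given: they have to be found in the camera images.
- blue_cup: cobalt-blue coffee cup, upright on the white draining board (8 mm above the worktop), robot's right. 58 mm high, foot 40 mm across; from 24 mm up to the rim a straight cylinder 62 mm across, wall 3 mm; 0.11-0.18 kg. Loop handle along the cup's +y axis, to 54 mm from its centre line, 18 to 50 mm above the foot. Origin: centre of the foot's underside, z up.
- yellow_cup: mustard-yellow coffee cup, upright on the white draining board (8 mm above the worktop), robot's right. 58 mm high, foot 40 mm across; from 24 mm up to the rim a straight cylinder 62 mm across, wall 3 mm; 0.11-0.18 kg. Loop handle along the cup's +y axis, to 54 mm from its centre line, 18 to 50 mm above the foot. Origin: centre of the foot's underside, z up.
- red_cup: brick-red coffee cup, upright on the white draining board (8 mm above the worktop), robot's right. 58 mm high, foot 40 mm across; from 24 mm up to the rim a straight cylinder 62 mm across, wall 3 mm; 0.11-0.18 kg. Loop handle along the cup's +y axis, to 54 mm from its centre line, 18 to 50 mm above the foot. Origin: centre of the foot's underside, z up.
- green_cup: sage-green coffee cup, upright on the white draining board (8 mm above the worktop), robot's right. 58 mm high, foot 40 mm across; from 24 mm up to the rim a straight cylinder 62 mm across, wall 3 mm; 0.11-0.18 kg. Loop handle along the cup's +y axis, to 54 mm from its centre line, 18 to 50 mm above the foot. Origin: centre of the foot's underside, z up.
- blue_saucer: cobalt-blue saucer, loose on the dark wooden tray, robot's left (tray floor 8 mm thick, rim 22 mm high, two end handles to 45 mm). 116 mm across, 13 mm high, 0.22 kg; in its middle a flat floor 60 mm across, 5 mm above its underside, for the cup; around that the rim slopes up. Origin: centre of the underside, z up.
- yellow_saucer: mustard-yellow saucer, loose on the dark wooden tray, robot's left (tray floor 8 mm thick, rim 22 mm high, two end handles to 45 mm). 116 mm across, 13 mm high, 0.22 kg; in its middle a flat floor 60 mm across, 5 mm above its underside, for the cup; around that the rim slopes up. Origin: centre of the underside, z up.
- red_saucer: brick-red saucer, loose on the dark wooden tray, robot's left (tray floor 8 mm thick, rim 22 mm high, two end handles to 45 mm). 116 mm across, 13 mm high, 0.22 kg; in its middle a flat floor 60 mm across, 5 mm above its underside, for the cup; around that the rim slopes up. Origin: centre of the underside, z up.
- green_saucer: sage-green saucer, loose on the dark wooden tray, robot's left (tray floor 8 mm thick, rim 22 mm high, two end handles to 45 mm). 116 mm across, 13 mm high, 0.22 kg; in its middle a flat floor 60 mm across, 5 mm above its underside, for the cup; around that the rim slopes up. Origin: centre of the underside, z up.
- tumbler: cobalt-blue tumbler without a handle, 90 mm high, 68 mm across at the rim, standing among the cups on the draining board; not one of the cups, leave it alone. Origin: centre of the underside; z up.
- jug: cream milk jug, 76 mm high, 72 mm across, with a handle (along its +y, to 60 mm from its axis) and a spout (along -y, to 46 mm), standing on the tray among the saucers; leave it alone. Origin: centre of the underside; z up.
There are look-alikes about, which are no part of the job. Leave any grey or pink look-alike of the green_saucer alone.

How it is judged:
By the outcome, as a careful person would: the job done as asked, in the order asked, and still so for the second after the job is handed in, with the robot touching nothing.
It also fails if it takes over 131 s, if anything falls off the work surface, if the arm or the gripper's body presses on something with over 40 N, if the wrist force passes 120 N, or if a joint passes its speed limit or range.

### The arm

A 7-joint arm with a two-finger parallel gripper is mounted at the origin on the work surface. World frame = base frame: x ahead of the robot, y to its left, z up, the work surface at z = 0. Lengths are in m, angles in degrees, forces in N, time in s.
With the tool pointing down it reaches from about 0.425 to 0.875 m from the base axis. Payload 4.7 kg.
Tool frame: the origin (TCP) lies between the finger pads; the fingertips stand 8 mm ahead of it and the grasp point (between the pads) lies 11 mm behind it (env.tip_extent is the distance from the TCP to the fingertips, in m); z points along the fingers, y is the line along which they close (so a half turn about z gives the same grasp; the last joint's range is limited). The gripper opens to 87 mm and grips with 3 to 60 N. Pads are 19 mm wide; open, the fingers measure 117 mm over their backs; the gripper's body (75 mm by 190 mm) begins 51 mm behind the grasp point.
Start: joints at [-70.296, 18.392, -4.016, 83.108, 1.295, 78.541, -3.26], TCP at [0.211, 0.615, 0.231] pointing down, gripper open.
Joint ranges: [-163.93, 163.93], [-17.29, 119.83], [-79.2, 71.16], [3.27, 140.29], [-89.18, 269.18], [5.43, 117.66], [-154.24, 154.24]. Speed limits (degrees/s): [147.25, 147.25, 180, 180, 180, 180, 180].

### API

Orientations are given as [roll, pitch, yaw] about the fixed x, y, z axes, in that order (R = Rz(yaw) Ry(pitch) Rx(roll)).
In Python, from cell import sensors, vision, workorder, env gives the robot as it stands.
- The arm moves only by the tool drive_tool, never from a script. Its argument "moves" is a list of rows, each an object of numbers: "x", "y", "z": the shift along the tool's x, y, z in mm; "rx", "ry", "rz": the turn, a rotation vector about the tool's x, y, z in rad; "fingers": the closure, from -1 (fully open) to 1 (shut). In form: [{"x": .., "y": .., "z": .., "rx": .., "ry": .., "rz": .., "fingers": ..}, ...]. A call has 1 to 20 rows; each row is the pose to reach, as a shift and turn from the pose commanded when the call began, along the tool's axes at that moment; what a row does not reach only later rows make up. A row lasts 1/8 s, in which the tool goes at most 62.5 mm and 10.7 degrees, less where a joint would pass 70% of its speed; a pose out of reach is approached as far as the arm can. A call with a gripper value outside its range is refused whole. The fingers move at their own pace and stop on an object; "force" is the grip in N (left out, the last holds). Time passes only in rows, so rows that repeat a pose let the fingers close. It gives the time, the measured TCP pose, the force, the opening and the grip force at its end, in the units of the state.
- sensors.get_obs(): the state, without advancing time (a new reading comes with each control period).
- vision.read_camera(name): name is "scene" or "top" or "wrist"; returns a dict with "image" (420x560x3 uint8, red, green, blue), "fx", "fy", "cx", "cy" (pixels), "k1" (the pictures are not rectified: a ray, as slopes to the right and down, at radius r is drawn at 1 + k1 r^2 times it, then the intrinsics apply), "R" (3x3) and "t" (3): a world point X has camera coordinates R X + t. Camera axes: x right, y down, z forward; pixel columns grow to the right and rows downward; lengths in m; the calibration is good to about 2 mm. A picture is of the moment at which its call begins. There is no depth.
- workorder.sign_off(): hands the job in; it is judged then, once.
The state is a dict: "time_s": time; "qpos": joint angles; "joint_velocities": joint speeds; "effort": joint torques, N m; "tool_pos": TCP position; "tool_rot": TCP orientation; "force": force on the tool from outside, world axes, zero at the start; "wrist_torque": the same for the moment, N m; "grip_width": finger opening in m; "grasp_force": force on a finger pad.
Only numpy, scipy, OpenCV 4.12 (cv2) and the standard library are available. Lean on these libraries where they do the work, as an engineer would, in place of code of your own. Each camera call takes 0.05 s, during which the arm holds its last target. There are 200 camera calls.

## Working session

There is one attempt and no reset: what is moved stays moved. The work goes in short steps, Python scripts to look and compute and a tool call to move; the robot and the scene stay as the last step left them, time stands still between calls to the robot, and variables do not carry over. Pictures are saved under pics/ and viewed, at most 14 in all, crops included, and the job is handed in when it is done.

Besides the shell and the picture viewer there is one more tool, called by a JSON object that holds its "name" and its "arguments", one argument or row to a line. drive_tool: Moves the arm, as the interface text tells. Its arguments: {"type":"object","properties":{"moves":{"type":"array"},"force":{"type":"number"}},"required":["moves"]}

```bash
mkdir -p pics; ls; python3 - <<'E'
from cell import sensors, vision, workorder, env
import cv2
o=sensors.get_obs();print(o)
for n in("scene","top"):
    c=vision.read_camera(n);cv2.imwrite(f"pics/{n}0.png",c["image"][:,:,::-1]);print(n,{k:v for k,v in c.items() if k!="image"})
print(env.tip_extent)
E
```

```text
pics
{'time_s': 0.0, 'qpos': array([-70.29581718,  18.43790267,  -4.01741706,  83.17348821,
         1.29514665,  78.54108243,  -3.26007491]), 'joint_velocities': array([-0.04162702, -0.03370858,  0.11871118, -0.04466608,  0.08171555,
        0.07882488, -0.01045866]), 'effort': array([ 3.20015688e-04, -4.91300368e+01, -4.03867643e-01, -3.12523770e+01,
       -6.38387399e-02,  4.35626437e-02,  1.38022688e-04]), 'tool_pos': array([0.21036408, 0.61445793, 0.22948726]), 'tool_rot': array([-1.79892785e+02,  5.26972623e-03,  1.61107284e+02]), 'force': array([-0.38067228, -0.16964501,  0.54948765]), 'wrist_torque': array([-0.02023009,  0.03675842, -0.00162778]), 'grasp_force': 0.0, 'grip_width': 0.08707490971280206}
scene {'fx': 524.2048481997956, 'fy': 524.2048481997956, 'cx': 267.27862661849514, 'cy': 214.81620726386183, 'k1': -0.10168132161668444, 'R': array([[-0.74708293,  0.66451046,  0.01711553],
       [ 0.42325817,  0.49539087, -0.75857789],
       [-0.51256182, -0.5594763 , -0.65135754]]), 't': array([ 0.30933358, -0.20452143,  1.76416029])}
top {'fx': 519.0395151506656, 'fy': 519.0395151506656, 'cx': 272.4090732814523, 'cy': 212.27357590678153, 'k1': 0.05732018843040518, 'R': array([[-0.02601179, -0.99962197, -0.00890517],
       [-0.9845033 ,  0.02716178, -0.17324982],
       [ 0.1734262 ,  0.00426063, -0.98483765]]), 't': array([0.08271737, 0.46499802, 1.52298225])}
0.008
```

View pics/top0.png

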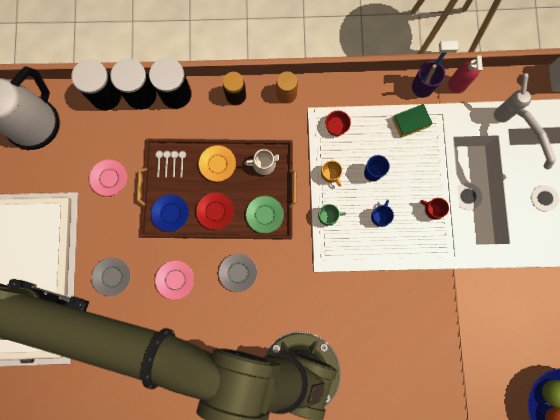

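View pics/scene0.png

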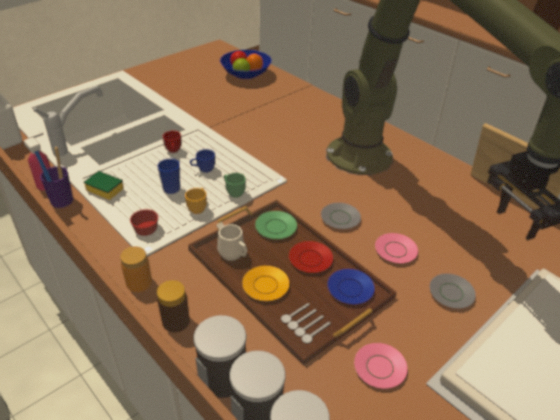

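The top view shows the handled cups on the board: yellow (332,172), green (329,215), blue (382,215) and red (436,208). The tumbler is at (376,167), and a handleless red bowl, a look-alike, is at (338,123). The saucers are yellow (217,163), blue (170,212), red (215,211) and green (264,214), with the jug at (263,161). The scene view agrees.

```bash
cat > h.py <<'E'
import numpy as np, cv2
from scipy.optimize import least_squares
from cell import sensors, vision, workorder, env
def rays(c,px):
    d=(np.asarray(px,float).reshape(-1,2)-[c["cx"],c["cy"]])/[c["fx"],c["fy"]]
    u=d.copy()
    for _ in range(8): u=d/(1+c["k1"]*(u**2).sum(1,keepdims=True))
    return np.c_[u,np.ones(len(u))]@c["R"], -c["R"].T@c["t"]
def plane(c,px,z):
    r,o=rays(c,px); return (o+r*((z-o[2])/r[:,2])[:,None])[:,:2]
def proj(c,X):
    p=c["R"]@np.asarray(X)+c["t"]; u=p[:2]/p[2]; u=u*(1+c["k1"]*(u@u))
    return u*[c["fx"],c["fy"]]+[c["cx"],c["cy"]]
HUE=dict(blue=(108,130,130,40),yellow=(14,30,120,90),red=(174,184,150,60),green=(45,90,40,40))
def mask(c,col,ctr,w):
    h=cv2.cvtColor(c["image"],cv2.COLOR_RGB2HSV).astype(int); H=h[...,0]; a,b,s,v=HUE[col]
    H=np.where((H<20)&(col=="red"),H+180,H)
    m=((H>=a)&(H<=b)&(h[...,1]>s)&(h[...,2]>v))
    r=np.zeros_like(m);x,y=map(int,ctr);r[max(y-w,0):y+w,max(x-w,0):x+w]=1
    m=(m&r).astype(np.uint8); n,l,st,_=cv2.connectedComponentsWithStats(m)
    return (l==1+np.argmax(st[1:,4])).astype(np.uint8)
def fit(P,r,p0):
    f=least_squares(lambda q:np.hypot(*(P-q).T)-r,p0,loss="soft_l1",f_scale=.001)
    return f.x,np.sqrt(np.median(f.fun**2))
def hull(m): return cv2.findContours(m,cv2.RETR_EXTERNAL,cv2.CHAIN_APPROX_NONE)[0][0].reshape(-1,2)
def cup(c,col,ctr,w=24,ztop=.066):
    m=mask(c,col,ctr,w); k=cv2.getStructuringElement(cv2.MORPH_ELLIPSE,(9,9))
    o=cv2.morphologyEx(cv2.morphologyEx(m,cv2.MORPH_CLOSE,k),cv2.MORPH_OPEN,k)
    P=plane(c,hull(o),ztop); g=P.mean(0); d=g-rays(c,[ctr])[1][:2]
    far=P[(P-g)@d/np.linalg.norm(d)>-.002]
    q,e=fit(far,.031,g)
    Q=plane(c,np.argwhere(m)[:,::-1],ztop-.024)
    s=Q-plane(c,[proj(c,[*q,ztop-.024])],ztop-.024)[0]; s=s[np.hypot(*s.T)>.038]
    return q,e,np.degrees(np.arctan2(*s.mean(0)[::-1])) if len(s) else None,len(s)
def saucer(c,col,ctr,w=28):
    m=mask(c,col,ctr,w); P=plane(c,hull(m),.021); return fit(P,.058,P.mean(0))
CUP=dict(yellow=(332,172),green=(329,215),blue=(382,215),red=(436,208))
SAU=dict(yellow=(217,163),blue=(170,212),red=(215,211),green=(264,214))
E
python3 - <<'E'
from h import *
np.set_printoptions(precision=4,suppress=True)
t=vision.read_camera("top");s=vision.read_camera("scene")
for k in CUP:
    a=cup(t,k,CUP[k]); p=proj(s,[*a[0],.045]); print(k,"cup top",*a,"scene",*cup(s,k,p),p)
    a=saucer(t,k,SAU[k]); p=proj(s,[*a[0],.021]); print("  saucer",*a,*saucer(s,k,p,34))
for n,px,z in(("tumbler",(377,165),.098),("jug",(263,160),.084)): print(n,plane(t,[px],z))
E
```

```text
yellow cup top [ 0.584  -0.1097] 0.0009637837901185428 -93.13400609658986 20 scene [ 0.595  -0.1037] 0.0012773055748737314 -122.7305555330812 142 [197.6851 198.8145]
  saucer [0.6309 0.2393] 0.0006704526245669372 [0.6337 0.2384] 0.0029739510598262393
green cup top [ 0.4522 -0.0957] 0.0005085708527001603 -81.26155854967953 14 scene [ 0.4644 -0.0878] 0.0018601770469798655 -125.22396109179276 121 [236.5493 182.9661]
  saucer [0.4659 0.0959] 0.001953003590379678 [0.4689 0.0965] 0.001671185193923916Traceback (most recent call last):
  File "<stdin>", line 5, in <module>
  File "h.py", line 29, in cup
    P=plane(c,hull(o),ztop); g=P.mean(0); d=g-rays(c,[ctr])[1][:2]
              ~~~~^^^
  File "h.py", line 25, in hull
    def hull(m): return cv2.findContours(m,cv2.RETR_EXTERNAL,cv2.CHAIN_APPROX_NONE)[0][0].reshape(-1,2)
                        ~~~~~~~~~~~~~~~~~~~~~~~~~~~~~~~~~~~~~~~~~~~~~~~~~~~~~~~~~~~~~~^^^
IndexError: tuple index out of range
```

```bash
python3 - <<'E'
from h import *
t=vision.read_camera("top");s=vision.read_camera("scene")
a=t["image"][140:240,300:460];b=s["image"][120:220,130:290]
v=np.vstack([cv2.resize(i,None,fx=4,fy=3.0 if 0 else 3,interpolation=cv2.INTER_NEAREST) for i in(a,b)])
cv2.imwrite("pics/crop.png",v[:,:,::-1])
h=cv2.cvtColor(t["image"],cv2.COLOR_RGB2HSV)
for k,(x,y) in CUP.items(): print(k,h[y-10:y+11:5,x-10:x+11:5].reshape(-1,3).tolist())
E
```

```text
yellow [[20, 24, 245], [18, 185, 183], [16, 199, 96], [18, 164, 228], [20, 21, 245], [17, 183, 205], [16, 198, 175], [15, 201, 109], [15, 202, 96], [22, 33, 234], [17, 193, 207], [19, 184, 241], [16, 199, 132], [16, 199, 104], [24, 50, 238], [16, 169, 95], [19, 184, 240], [16, 198, 130], [16, 197, 163], [21, 21, 245], [16, 50, 138], [16, 74, 134], [17, 73, 167], [16, 199, 163], [21, 20, 245]]
green [[20, 29, 238], [58, 91, 143], [59, 96, 56], [51, 73, 167], [20, 34, 234], [44, 59, 125], [59, 98, 115], [59, 94, 68], [59, 97, 58], [23, 24, 240], [58, 93, 135], [57, 88, 171], [59, 90, 82], [58, 99, 62], [53, 76, 181], [30, 45, 96], [57, 89, 170], [60, 88, 78], [59, 97, 58], [23, 17, 245], [16, 48, 143], [21, 46, 106], [24, 47, 137], [21, 31, 238], [20, 36, 232]]
blue [[23, 17, 245], [13, 32, 142], [113, 121, 147], [113, 136, 150], [23, 18, 245], [15, 44, 139], [113, 211, 81], [113, 225, 51], [114, 207, 48], [111, 66, 167], [114, 183, 46], [113, 187, 147], [113, 212, 65], [114, 214, 50], [113, 214, 44], [115, 120, 49], [113, 192, 146], [114, 200, 65], [115, 203, 49], [116, 28, 184], [16, 50, 143], [119, 94, 54], [113, 199, 73], [23, 6, 165], [24, 17, 245]]
red [[23, 30, 232], [21, 33, 232], [1, 202, 167], [3, 155, 173], [28, 14, 245], [1, 214, 99], [1, 217, 67], [1, 209, 67], [2, 224, 58], [2, 217, 53], [1, 212, 54], [2, 197, 194], [1, 211, 82], [1, 222, 61], [1, 223, 55], [2, 179, 60], [1, 200, 182], [0, 209, 83], [2, 221, 60], [1, 204, 115], [16, 48, 142], [5, 119, 75], [1, 215, 57], [13, 48, 193], [30, 12, 245]]
```

View pics/crop.png

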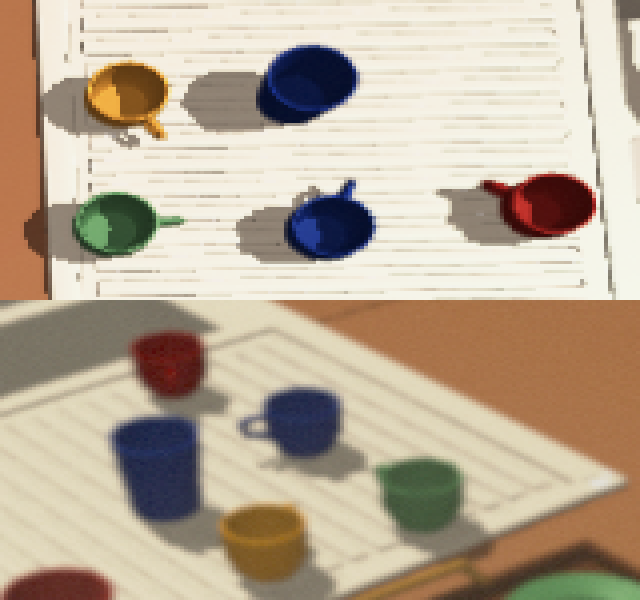

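The crop shows each rim clearly. The handles point yellow down-right, green right, blue up and slightly right, and red up-left. The scene view is too blurred to refine this, so I'll use the top view with looser masks and check with the wrist camera.

```bash
python3 - <<'E'
import re
s=open('h.py').read()
s=re.sub(r'HUE=.*','HUE=dict(blue=(106,130,100,30),yellow=(13,30,110,60),red=(174,186,110,40),green=(40,90,50,40))',s)
s=s.replace("MORPH_ELLIPSE,(9,9)","MORPH_ELLIPSE,(7,7)").replace("ztop-.024","ztop-.014").replace(">.038",">.036")
open('h.py','w').write(s)
E
python3 - <<'E'
from h import *
np.set_printoptions(precision=4,suppress=True)
t=vision.read_camera("top");s=vision.read_camera("scene");w=vision.read_camera("wrist")
for k in CUP:
    print(k,"cup top",*cup(t,k,CUP[k]))
    a=saucer(t,k,SAU[k]); p=proj(s,[*a[0],.021]); print("  saucer",*a,*saucer(s,k,p,34))
for n,px,z in(("tumbler",(377,165),.098),("jug",(263,160),.084)): print(n,plane(t,[px],z))
cv2.imwrite("pics/w0.png",w["image"][:,:,::-1]); o=sensors.get_obs()
from scipy.spatial.transform import Rotation as Q
R=Q.from_euler("xyz",o["tool_rot"],degrees=True).as_matrix()
print("cam in tool",R.T@(-w["R"].T@w["t"]-o["tool_pos"]), R.T@w["R"].T, w["fx"])
E
```

```text
yellow cup top [ 0.5844 -0.1097] 0.0008310025680750809 -135.13429863776892 19
  saucer [0.6309 0.2393] 0.0005982035799014032 [0.6488 0.2355] 0.01734753547160798
green cup top [ 0.4526 -0.097 ] 0.0010402683259794212 -83.85849912983443 13
  saucer [0.466  0.0958] 0.0017472976203887947 [0.4687 0.0964] 0.0011175632257402815
blue cup top [ 0.4458 -0.2523] 0.0012600783231551998 -29.08052951458097 14
  saucer [0.4783 0.3847] 0.0017437592938082725 [0.4818 0.3856] 0.0018925802762059308
red cup top [ 0.4625 -0.4158] 0.0008410560230213589 32.25215784180141 28
  saucer [0.4812 0.2476] 0.0006461559071724507 [0.484  0.2488] 0.0010313701972279596
tumbler [[ 0.5894 -0.2406]]
jug [[0.6184 0.094 ]]
cam in tool [ 0.0702  0.0011 -0.1553] [[-0.0018 -0.9671 -0.2542]
 [ 1.     -0.0014 -0.0019]
 [ 0.0015 -0.2542  0.9671]] 334.012175371311
```

```bash
cat >> h.py <<'E'
from scipy.spatial.transform import Rotation as Rot
def go(x,y,z,yaw):
    o=sensors.get_obs(); R=Rot.from_euler("xyz",o["tool_rot"],degrees=True)
    d=R.inv().apply(np.array([x,y,z])-o["tool_pos"])*1000
    T=Rot.from_euler("xyz",[180,0,yaw],degrees=True)
    print(np.round(d,1),np.round((R.inv()*T).as_rotvec(),3))
E
python3 - <<'E'
from h import *
go(.5,.25,.25,120);go(.4526,-.097,.19,94)
E
```

```text
[-392.  -251.6  -19.5] [-0.     0.     0.717]
[-459.6 -595.2   40.6] [-0.     0.     1.171]
```

{"name": "drive_tool", "arguments": {
  "moves": [
    {"x": -392,"y": -252,"z": -20,"rz": 0.72,"fingers": -1},
    {"x": -392,"y": -252,"z": -20,"rz": 0.72,"fingers": -1},
    {"x": -392,"y": -252,"z": -20,"rz": 0.72,"fingers": -1},
    {"x": -392,"y": -252,"z": -20,"rz": 0.72,"fingers": -1},
    {"x": -392,"y": -252,"z": -20,"rz": 0.72,"fingers": -1},
    {"x": -392,"y": -252,"z": -20,"rz": 0.72,"fingers": -1},
    {"x": -392,"y": -252,"z": -20,"rz": 0.72,"fingers": -1},
    {"x": -392,"y": -252,"z": -20,"rz": 0.72,"fingers": -1},
    {"x": -460,"y": -595,"z": 40,"rz": 1.17,"fingers": -1},
    {"x": -460,"y": -595,"z": 40,"rz": 1.17,"fingers": -1},
    {"x": -460,"y": -595,"z": 40,"rz": 1.17,"fingers": -1},
    {"x": -460,"y": -595,"z": 40,"rz": 1.17,"fingers": -1},
    {"x": -460,"y": -595,"z": 40,"rz": 1.17,"fingers": -1},
    {"x": -460,"y": -595,"z": 40,"rz": 1.17,"fingers": -1},
    {"x": -460,"y": -595,"z": 40,"rz": 1.17,"fingers": -1},
    {"x": -460,"y": -595,"z": 40,"rz": 1.17,"fingers": -1},
    {"x": -460,"y": -595,"z": 40,"rz": 1.17,"fingers": -1}
  ]
}}

```text
invalid input at $.moves[0]: expected keys x, y, z, rx, ry, rz, fingers
```

```bash
python3 - <<'E'
from h import *
o=sensors.get_obs();print(o["time_s"],o["tool_pos"],o["tool_rot"],o["qpos"],o["force"])
w=vision.read_camera("wrist");cv2.imwrite("pics/w1.png",w["image"][:,:,::-1])
p=proj(w,[.4526,-.097,.066]);print(p)
HUE.update(green=(35,95,40,20))
print(cup(w,"green",p,120))
E
```

```text
0.45 [0.21052717 0.61494229 0.23048895] [-1.79996073e+02  3.48015189e-03  1.61107024e+02] [-70.29531462  18.39630174  -4.01736381  83.11303158   1.29600828
  78.53979553  -3.25860794] [-0.09386585 -0.10717313 -0.21011053]
[-134.08763611  496.38547649]Traceback (most recent call last):
  File "<stdin>", line 6, in <module>
  File "h.py", line 29, in cup
    P=plane(c,hull(o),ztop); g=P.mean(0); d=g-rays(c,[ctr])[1][:2]
              ~~~~^^^
  File "h.py", line 25, in hull
    def hull(m): return cv2.findContours(m,cv2.RETR_EXTERNAL,cv2.CHAIN_APPROX_NONE)[0][0].reshape(-1,2)
                        ~~~~~~~~~~~~~~~~~~~~~~~~~~~~~~~~~~~~~~~~~~~~~~~~~~~~~~~~~~~~~~^^^
IndexError: tuple index out of range
```

View pics/w1.png

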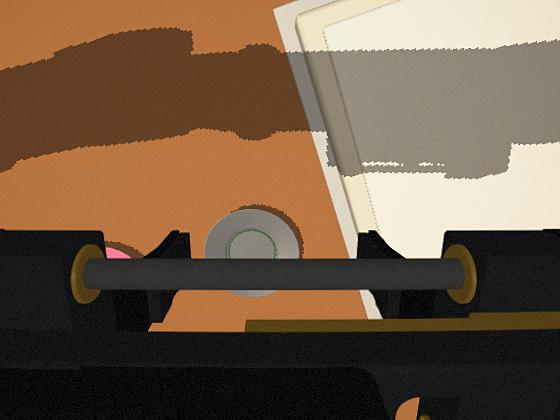

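The call was refused because every key is needed, so this picture still shows the start pose: grey saucer look-alike at (252,252), gripper across the lower half. Targets are best viewed about 60 mm ahead along tool +x.

{"name": "drive_tool", "arguments": {
  "moves": [
    {"x": -392,"y": -252,"z": -20,"rx": 0,"ry": 0,"rz": 0.72,"fingers": -1},
    {"x": -392,"y": -252,"z": -20,"rx": 0,"ry": 0,"rz": 0.72,"fingers": -1},
    {"x": -392,"y": -252,"z": -20,"rx": 0,"ry": 0,"rz": 0.72,"fingers": -1},
    {"x": -392,"y": -252,"z": -20,"rx": 0,"ry": 0,"rz": 0.72,"fingers": -1},
    {"x": -392,"y": -252,"z": -20,"rx": 0,"ry": 0,"rz": 0.72,"fingers": -1},
    {"x": -392,"y": -252,"z": -20,"rx": 0,"ry": 0,"rz": 0.72,"fingers": -1},
    {"x": -392,"y": -252,"z": -20,"rx": 0,"ry": 0,"rz": 0.72,"fingers": -1},
    {"x": -392,"y": -252,"z": -20,"rx": 0,"ry": 0,"rz": 0.72,"fingers": -1},
    {"x": -480,"y": -652,"z": 0,"rx": 0,"ry": 0,"rz": 1.17,"fingers": -1},
    {"x": -480,"y": -652,"z": 0,"rx": 0,"ry": 0,"rz": 1.17,"fingers": -1},
    {"x": -480,"y": -652,"z": 0,"rx": 0,"ry": 0,"rz": 1.17,"fingers": -1},
    {"x": -480,"y": -652,"z": 0,"rx": 0,"ry": 0,"rz": 1.17,"fingers": -1},
    {"x": -480,"y": -652,"z": 0,"rx": 0,"ry": 0,"rz": 1.17,"fingers": -1},
    {"x": -480,"y": -652,"z": 0,"rx": 0,"ry": 0,"rz": 1.17,"fingers": -1},
    {"x": -480,"y": -652,"z": 0,"rx": 0,"ry": 0,"rz": 1.17,"fingers": -1},
    {"x": -480,"y": -652,"z": 0,"rx": 0,"ry": 0,"rz": 1.17,"fingers": -1},
    {"x": -480,"y": -652,"z": 0,"rx": 0,"ry": 0,"rz": 1.17,"fingers": -1}
  ]
}}

```text
time_s: 2.62
tool_pos: [0.4538, -0.1564, 0.2306]
tool_rot: [180.0, -0.0, 94.1]
force: [0.1, 1.1, -0.8]
grip_width: 0.0873
grasp_force: 0.0
```

```bash
python3 - <<'E'
from h import *
o=sensors.get_obs();print(o["time_s"],o["tool_pos"],o["tool_rot"],o["qpos"],o["force"])
w=vision.read_camera("wrist");cv2.imwrite("pics/w1.png",w["image"][:,:,::-1])
p=proj(w,[.4526,-.097,.066]);print(p)
HUE.update(green=(35,95,40,20))
try: print(cup(w,"green",p,120))
except Exception as e: print(e)
E
```

```text
2.625 [ 0.4537501  -0.1563801   0.23062724] [ 1.79977241e+02 -4.25329287e-02  9.41142964e+01] [-26.41514658  -4.82681929  40.59840766 107.64554545   3.18565401
  76.03549467  17.42794006] [ 0.08393184  1.09096307 -0.8361489 ]
[277.19892422 125.18972307]
(array([ 0.45505392, -0.09822499]), np.float64(0.001532795642901437), np.float64(-85.05161850836899), 101)
```

View pics/w1.png

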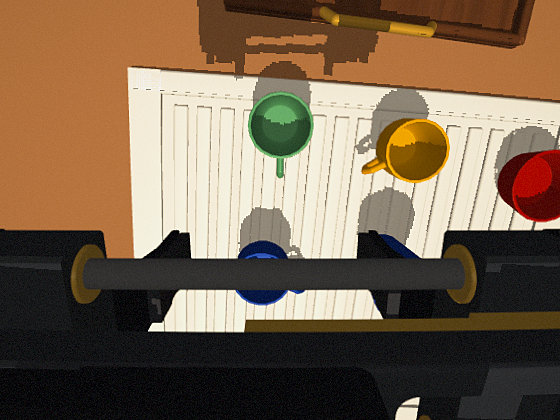

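The wrist view shows the green cup (281,125) with its handle to (280,176), the yellow cup (416,151) with its handle to (365,171), and the blue cup (262,272) with its handle to (302,291) behind the gripper bar.

```bash
python3 - <<'E'
from h import *
np.set_printoptions(precision=4,suppress=True)
w=vision.read_camera("wrist")
HUE.update(green=(35,95,40,20))
for k,c,h in(("green",(281,125),(280,176)),("yellow",(416,151),(365,171)),("blue",(262,272),(302,291))):
    a=plane(w,[c],.066)[0];b=plane(w,[h],.045)[0];print(k,a,b,np.degrees(np.arctan2(*(b-a)[::-1])))
    try: print(cup(w,k,c,60))
    except Exception as e: print(e)
go(.455,-.0975,.13,93);go(.455,-.0975,.044,93)
E
```

```text
green [ 0.4562 -0.0961] [ 0.4596 -0.1484] -86.21012916346487
(array([ 0.4552, -0.0979]), np.float64(0.0012942682776459413), np.float64(-85.18057285107182), 104)
yellow [ 0.5873 -0.1108] [ 0.5469 -0.1368] -147.1728676393732
(array([ 0.5879, -0.1112]), np.float64(0.0003954524920819942), np.float64(-118.88247270388781), 320)
blue [ 0.4479 -0.2479] [ 0.4948 -0.2791] -33.60250062693008
(array([ 0.4454, -0.2036]), np.float64(0.0021810195077261196), np.float64(-91.62472389252235), 110)
[ 58.    5.4 100.6] [ 0.    -0.     0.021]
[ 58.    5.4 186.6] [ 0.    -0.     0.021]
```

{"name": "drive_tool", "arguments": {
  "moves": [
    {"x": 58,"y": 5,"z": 60,"rx": 0,"ry": 0,"rz": 0.02,"fingers": -1},
    {"x": 58,"y": 5,"z": 100,"rx": 0,"ry": 0,"rz": 0.02,"fingers": -1},
    {"x": 58,"y": 5,"z": 130,"rx": 0,"ry": 0,"rz": 0.02,"fingers": -1},
    {"x": 58,"y": 5,"z": 160,"rx": 0,"ry": 0,"rz": 0.02,"fingers": -1},
    {"x": 58,"y": 5,"z": 186,"rx": 0,"ry": 0,"rz": 0.02,"fingers": -1},
    {"x": 58,"y": 5,"z": 186,"rx": 0,"ry": 0,"rz": 0.02,"fingers": -1},
    {"x": 58,"y": 5,"z": 186,"rx": 0,"ry": 0,"rz": 0.02,"fingers": 0.3},
    {"x": 58,"y": 5,"z": 186,"rx": 0,"ry": 0,"rz": 0.02,"fingers": 1},
    {"x": 58,"y": 5,"z": 186,"rx": 0,"ry": 0,"rz": 0.02,"fingers": 1},
    {"x": 58,"y": 5,"z": 186,"rx": 0,"ry": 0,"rz": 0.02,"fingers": 1},
    {"x": 58,"y": 5,"z": 186,"rx": 0,"ry": 0,"rz": 0.02,"fingers": 1},
    {"x": 58,"y": 5,"z": 186,"rx": 0,"ry": 0,"rz": 0.02,"fingers": 1}
  ],
  "force": 20
}}

```text
time_s: 4.22
tool_pos: [0.4554, -0.0991, 0.0453]
tool_rot: [179.9, -0.0, 92.9]
force: [0.6, 0.4, 5.8]
grip_width: 0.0605
grasp_force: 20.0
```

```bash
python3 - <<'E'
from h import *
go(.455,-.0975,.16,93);go(.469,.0963,.16,112);go(.469,.0963,.050,112)
E
```

```text
[ 1.600e+00 -1.000e-01 -1.147e+02] [ 0.002 -0.    -0.001]
[ 194.5   23.8 -114.6] [ 0.002  0.    -0.333]
[194.5  23.6  -4.6] [ 0.002  0.    -0.333]
```

{"name": "drive_tool", "arguments": {
  "moves": [
    {"x": 0,"y": 0,"z": -15,"rx": 0,"ry": 0,"rz": 0,"fingers": 1},
    {"x": 0,"y": 0,"z": -50,"rx": 0,"ry": 0,"rz": 0,"fingers": 1},
    {"x": 10,"y": 0,"z": -90,"rx": 0,"ry": 0,"rz": 0,"fingers": 1},
    {"x": 45,"y": 5,"z": -115,"rx": 0,"ry": 0,"rz": -0.08,"fingers": 1},
    {"x": 90,"y": 10,"z": -115,"rx": 0,"ry": 0,"rz": -0.16,"fingers": 1},
    {"x": 135,"y": 16,"z": -115,"rx": 0,"ry": 0,"rz": -0.24,"fingers": 1},
    {"x": 175,"y": 21,"z": -105,"rx": 0,"ry": 0,"rz": -0.33,"fingers": 1},
    {"x": 194,"y": 24,"z": -80,"rx": 0,"ry": 0,"rz": -0.33,"fingers": 1},
    {"x": 194,"y": 24,"z": -50,"rx": 0,"ry": 0,"rz": -0.33,"fingers": 1},
    {"x": 194,"y": 24,"z": -25,"rx": 0,"ry": 0,"rz": -0.33,"fingers": 1},
    {"x": 194,"y": 24,"z": -20,"rx": 0,"ry": 0,"rz": -0.33,"fingers": 1},
    {"x": 194,"y": 24,"z": -20,"rx": 0,"ry": 0,"rz": -0.33,"fingers": 1}
  ]
}}

```text
time_s: 5.72
tool_pos: [0.4685, 0.0957, 0.065]
tool_rot: [-180.0, 0.0, 111.8]
force: [-0.3, -0.4, -1.3]
grip_width: 0.0604
grasp_force: 20.0
```

```bash
python3 - <<'E'
from h import *
for n in ("wrist","top"):
    c=vision.read_camera(n);im=c["image"] if n=="wrist" else cv2.resize(c["image"][130:250,130:310],None,fx=4,fy=4)
    cv2.imwrite(f"pics/{n}2.png",im[:,:,::-1])
E
```

```text
(no output)
```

View pics/wrist2.png

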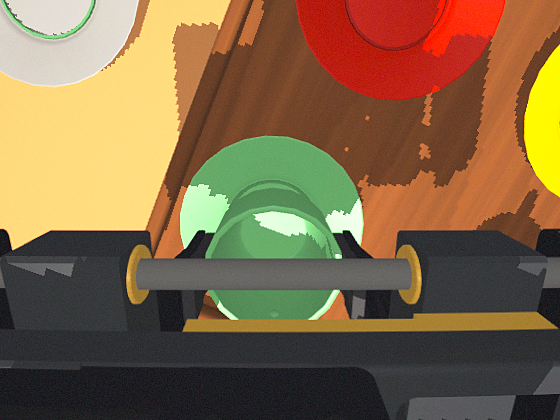

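The cup and saucer are aligned left-right (both centred near column 271). The saucer's far edge is at (270,136) and the cup's far rim at about (270,206). Next I check along tool x.

```bash
python3 - <<'E'
from h import *
np.set_printoptions(precision=4,suppress=True)
w=vision.read_camera("wrist");o=sensors.get_obs();print(o["tool_pos"])
a=np.radians(o["tool_rot"][2]);u=np.array([np.cos(a),np.sin(a)])
for px,z,r in(((270,136),.021,.058),((270,206),.0277+.058,.031)): print(plane(w,[px],z)[0]-r*u, (plane(w,[px],z)[0]-r*u-o["tool_pos"][:2])@u)
m=mask(w,"red",(400,30),110);P=plane(w,hull(m),.021);P=P[(hull(m)[:,1]>3)];print("red saucer",fit(P,.058,P.mean(0)+.02))
E
```

```text
[0.4694 0.096  0.0658]
[0.4676 0.0946] -0.0007020559710928482
[0.4672 0.0968] 0.0015603313046818636
red saucer (array([0.482 , 0.2478]), np.float64(0.00018384289112764046))
```

{"name": "drive_tool", "arguments": {
  "moves": [
    {"x": -2,"y": 0,"z": 6,"rx": 0,"ry": 0,"rz": 0,"fingers": 1},
    {"x": -2,"y": 0,"z": 11,"rx": 0,"ry": 0,"rz": 0,"fingers": 1},
    {"x": -2,"y": 0,"z": 13,"rx": 0,"ry": 0,"rz": 0,"fingers": 1},
    {"x": -2,"y": 0,"z": 14,"rx": 0,"ry": 0,"rz": 0,"fingers": 1},
    {"x": -2,"y": 0,"z": 15,"rx": 0,"ry": 0,"rz": 0,"fingers": 1},
    {"x": -2,"y": 0,"z": 15,"rx": 0,"ry": 0,"rz": 0,"fingers": 1},
    {"x": -2,"y": 0,"z": 15,"rx": 0,"ry": 0,"rz": 0,"fingers": 1}
  ]
}}

```text
time_s: 6.75
tool_pos: [0.4691, 0.0939, 0.0503]
tool_rot: [-180.0, -0.0, 111.8]
force: [-3.0, -0.9, 5.6]
grip_width: 0.0603
grasp_force: 20.0
```

{"name": "drive_tool", "arguments": {
  "moves": [
    {"x": -2,"y": 0,"z": 15,"rx": 0,"ry": 0,"rz": 0,"fingers": 0},
    {"x": -2,"y": 0,"z": 15,"rx": 0,"ry": 0,"rz": 0,"fingers": -1},
    {"x": -2,"y": 0,"z": 15,"rx": 0,"ry": 0,"rz": 0,"fingers": -1},
    {"x": -2,"y": 0,"z": 15,"rx": 0,"ry": 0,"rz": 0,"fingers": -1},
    {"x": -2,"y": 0,"z": 15,"rx": 0,"ry": 0,"rz": 0,"fingers": -1},
    {"x": -2,"y": 0,"z": 0,"rx": 0,"ry": 0,"rz": 0,"fingers": -1},
    {"x": -2,"y": 0,"z": -40,"rx": 0,"ry": 0,"rz": 0,"fingers": -1},
    {"x": -2,"y": 0,"z": -90,"rx": 0,"ry": 0,"rz": 0,"fingers": -1},
    {"x": -2,"y": 0,"z": -110,"rx": 0,"ry": 0,"rz": 0,"fingers": -1},
    {"x": -2,"y": 0,"z": -110,"rx": 0,"ry": 0,"rz": 0,"fingers": -1}
  ]
}}

```text
time_s: 8.0
tool_pos: [0.4714, 0.0925, 0.1621]
tool_rot: [179.7, -0.0, 111.8]
force: [-0.0, 0.1, 0.5]
grip_width: 0.0867
grasp_force: 0.0
```

```bash
python3 - <<'E'
from h import *
np.set_printoptions(precision=4,suppress=True)
t=vision.read_camera("top")
cv2.imwrite("pics/top3.png",cv2.resize(t["image"][120:260,120:460],None,fx=2.35,fy=2.35)[:,:,::-1])
go(.587,-.1105,.165,32);go(.587,-.1105,.044,32)
E
```

```text
[-231.6   32.9   -4.6] [ 0.001 -0.002  1.393]
[-231.7   32.7  116.4] [ 0.001 -0.002  1.393]
```

View pics/top3.png

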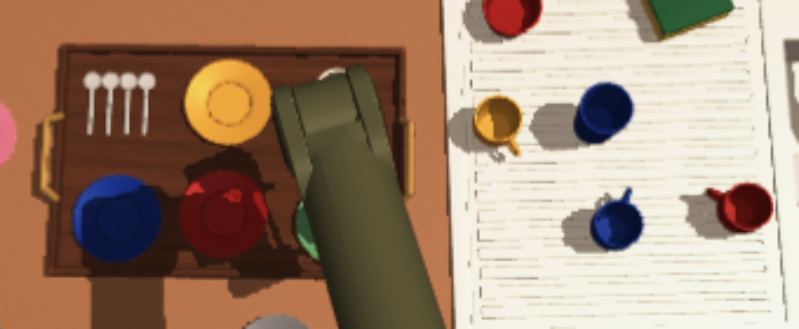

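The arm hides the green saucer from above here, so I'll check it later. The other cups haven't moved. Next is the yellow cup.

{"name": "drive_tool", "arguments": {
  "moves": [
    {"x": -60,"y": 8,"z": 0,"rx": 0,"ry": 0,"rz": 0.18,"fingers": -1},
    {"x": -120,"y": 16,"z": 0,"rx": 0,"ry": 0,"rz": 0.36,"fingers": -1},
    {"x": -175,"y": 25,"z": 0,"rx": 0,"ry": 0,"rz": 0.54,"fingers": -1},
    {"x": -215,"y": 30,"z": 0,"rx": 0,"ry": 0,"rz": 0.72,"fingers": -1},
    {"x": -232,"y": 33,"z": 0,"rx": 0,"ry": 0,"rz": 0.9,"fingers": -1},
    {"x": -232,"y": 33,"z": 0,"rx": 0,"ry": 0,"rz": 1.08,"fingers": -1},
    {"x": -232,"y": 33,"z": 0,"rx": 0,"ry": 0,"rz": 1.26,"fingers": -1},
    {"x": -232,"y": 33,"z": 0,"rx": 0,"ry": 0,"rz": 1.39,"fingers": -1},
    {"x": -232,"y": 33,"z": 20,"rx": 0,"ry": 0,"rz": 1.39,"fingers": -1},
    {"x": -232,"y": 33,"z": 60,"rx": 0,"ry": 0,"rz": 1.39,"fingers": -1},
    {"x": -232,"y": 33,"z": 90,"rx": 0,"ry": 0,"rz": 1.39,"fingers": -1},
    {"x": -232,"y": 33,"z": 115,"rx": 0,"ry": 0,"rz": 1.39,"fingers": -1},
    {"x": -232,"y": 33,"z": 115,"rx": 0,"ry": 0,"rz": 1.39,"fingers": -1},
    {"x": -232,"y": 33,"z": 115,"rx": 0,"ry": 0,"rz": 1.39,"fingers": 0.3},
    {"x": -232,"y": 33,"z": 115,"rx": 0,"ry": 0,"rz": 1.39,"fingers": 1},
    {"x": -232,"y": 33,"z": 115,"rx": 0,"ry": 0,"rz": 1.39,"fingers": 1},
    {"x": -232,"y": 33,"z": 115,"rx": 0,"ry": 0,"rz": 1.39,"fingers": 1},
    {"x": -232,"y": 33,"z": 115,"rx": 0,"ry": 0,"rz": 1.39,"fingers": 1},
    {"x": -232,"y": 33,"z": 115,"rx": 0,"ry": 0,"rz": 1.39,"fingers": 1}
  ]
}}

```text
time_s: 10.42
tool_pos: [0.5878, -0.1112, 0.0454]
tool_rot: [179.9, -0.1, 32.2]
force: [0.0, -1.0, 5.6]
grip_width: 0.06
grasp_force: 19.9
```

```bash
python3 - <<'E'
from h import *
np.set_printoptions(precision=4,suppress=True)
o=sensors.get_obs();print(o["qpos"])
go(.587,-.1105,.17,32);go(.60,.06,.18,60);go(.633,.239,.18,90);go(.633,.239,.065,90)
s=vision.read_camera("top");print(saucer(s,"green",SAU["green"]), cup(s,"green",proj(s,[.468,.096,.05]),24,.071))
E
```

```text
[-27.0978  26.0874  43.3962 103.4623 -20.7556  58.5736 -33.4267]
[  -0.1   -0.8 -124.6] [ 0.001 -0.002  0.003]
[ 101.8 -138.2 -134.6] [ 0.002 -0.001 -0.485]
[ 225.1 -272.1 -134.5] [ 0.002 -0.001 -1.009]
[ 224.9 -272.2  -19.5] [ 0.002 -0.001 -1.009]
(array([0.4658, 0.0956]), np.float64(0.0019095790607257127)) (array([0.4822, 0.0976]), np.float64(0.010425510972494695), np.float64(-173.4807596557203), 654)
```

{"name": "drive_tool", "arguments": {
  "moves": [
    {"x": 0,"y": 0,"z": -15,"rx": 0,"ry": 0,"rz": 0,"fingers": 1},
    {"x": 0,"y": 0,"z": -50,"rx": 0,"ry": 0,"rz": 0,"fingers": 1},
    {"x": 0,"y": 0,"z": -95,"rx": 0,"ry": 0,"rz": 0,"fingers": 1},
    {"x": 15,"y": -20,"z": -125,"rx": 0,"ry": 0,"rz": -0.1,"fingers": 1},
    {"x": 45,"y": -60,"z": -135,"rx": 0,"ry": 0,"rz": -0.25,"fingers": 1},
    {"x": 80,"y": -105,"z": -135,"rx": 0,"ry": 0,"rz": -0.4,"fingers": 1},
    {"x": 115,"y": -150,"z": -135,"rx": 0,"ry": 0,"rz": -0.55,"fingers": 1},
    {"x": 150,"y": -190,"z": -135,"rx": 0,"ry": 0,"rz": -0.7,"fingers": 1},
    {"x": 185,"y": -230,"z": -135,"rx": 0,"ry": 0,"rz": -0.85,"fingers": 1},
    {"x": 212,"y": -260,"z": -125,"rx": 0,"ry": 0,"rz": -1.0,"fingers": 1},
    {"x": 225,"y": -272,"z": -100,"rx": 0,"ry": 0,"rz": -1.0,"fingers": 1},
    {"x": 225,"y": -272,"z": -65,"rx": 0,"ry": 0,"rz": -1.0,"fingers": 1},
    {"x": 225,"y": -272,"z": -35,"rx": 0,"ry": 0,"rz": -1.0,"fingers": 1},
    {"x": 225,"y": -272,"z": -20,"rx": 0,"ry": 0,"rz": -1.0,"fingers": 1},
    {"x": 225,"y": -272,"z": -20,"rx": 0,"ry": 0,"rz": -1.0,"fingers": 1},
    {"x": 225,"y": -272,"z": -20,"rx": 0,"ry": 0,"rz": -1.0,"fingers": 1}
  ]
}}

```text
time_s: 12.48
tool_pos: [0.6333, 0.2393, 0.0662]
tool_rot: [179.9, -0.1, 89.5]
force: [1.3, -0.5, -0.6]
grip_width: 0.0605
grasp_force: 19.9
```

```bash
python3 - <<'E'
from h import *
c=vision.read_camera("wrist");cv2.imwrite("pics/w4.png",c["image"][:,:,::-1])
E
```

```text
(no output)
```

View pics/w4.png

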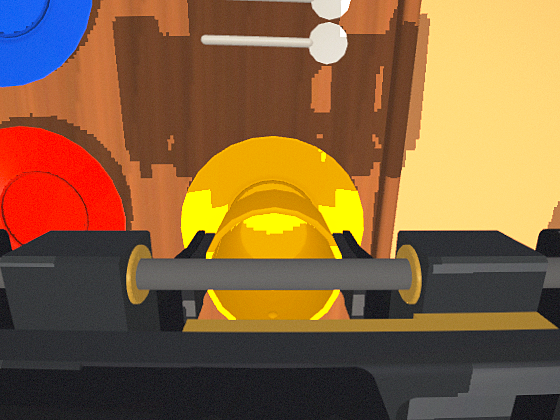

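The cup (columns 205–341) sits over the saucer (columns 181–363, far edge at row 137), the same as for green. I'll lower it and release.

{"name": "drive_tool", "arguments": {
  "moves": [
    {"x": 0,"y": 0,"z": 7,"rx": 0,"ry": 0,"rz": 0,"fingers": 1},
    {"x": 0,"y": 0,"z": 12,"rx": 0,"ry": 0,"rz": 0,"fingers": 1},
    {"x": 0,"y": 0,"z": 14,"rx": 0,"ry": 0,"rz": 0,"fingers": 1},
    {"x": 0,"y": 0,"z": 15,"rx": 0,"ry": 0,"rz": 0,"fingers": 1},
    {"x": 0,"y": 0,"z": 15.5,"rx": 0,"ry": 0,"rz": 0,"fingers": 1},
    {"x": 0,"y": 0,"z": 15.5,"rx": 0,"ry": 0,"rz": 0,"fingers": 1},
    {"x": 0,"y": 0,"z": 15.5,"rx": 0,"ry": 0,"rz": 0,"fingers": 1}
  ]
}}

```text
time_s: 13.4
tool_pos: [0.632, 0.239, 0.0505]
tool_rot: [-179.9, -0.0, 89.5]
force: [-4.4, -1.2, 7.4]
grip_width: 0.0602
grasp_force: 19.9
```

{"name": "drive_tool", "arguments": {
  "moves": [
    {"x": 0,"y": 0,"z": 15.5,"rx": 0,"ry": 0,"rz": 0,"fingers": 0},
    {"x": 0,"y": 0,"z": 15.5,"rx": 0,"ry": 0,"rz": 0,"fingers": -1},
    {"x": 0,"y": 0,"z": 15.5,"rx": 0,"ry": 0,"rz": 0,"fingers": -1},
    {"x": 0,"y": 0,"z": 15.5,"rx": 0,"ry": 0,"rz": 0,"fingers": -1},
    {"x": 0,"y": 0,"z": 15.5,"rx": 0,"ry": 0,"rz": 0,"fingers": -1},
    {"x": 0,"y": 0,"z": 0,"rx": 0,"ry": 0,"rz": 0,"fingers": -1},
    {"x": 0,"y": 0,"z": -40,"rx": 0,"ry": 0,"rz": 0,"fingers": -1},
    {"x": 0,"y": 0,"z": -90,"rx": 0,"ry": 0,"rz": 0,"fingers": -1},
    {"x": 0,"y": 0,"z": -110,"rx": 0,"ry": 0,"rz": 0,"fingers": -1},
    {"x": 0,"y": 0,"z": -110,"rx": 0,"ry": 0,"rz": 0,"fingers": -1}
  ]
}}

```text
time_s: 14.65
tool_pos: [0.6335, 0.2394, 0.1613]
tool_rot: [179.8, -0.1, 89.5]
force: [0.6, -0.2, -0.3]
grip_width: 0.0867
grasp_force: 0.0
```

```bash
python3 - <<'E'
from h import *
np.set_printoptions(precision=4,suppress=True)
t=vision.read_camera("top"); print(saucer(t,"yellow",SAU["yellow"]))
for k in("blue","red"): print(k,cup(t,k,CUP[k]))
go(.54,0,.20,70);go(.46,-.33,.2,80);go(.448,-.252,.2,-20)
E
```

```text
(array([0.6552, 0.1611]), np.float64(0.010815793334957219))
blue (array([ 0.4458, -0.2523]), np.float64(0.0012600783231551998), np.float64(-29.08052951458097), 14)
red (array([ 0.4625, -0.4158]), np.float64(0.0008410560230213589), np.float64(34.29566633107683), 29)
[-239.9  -90.1  -41. ] [ 0.   -0.    0.34]
[-570.6 -167.2  -41.2] [ 0.    -0.     0.166]
[-492.8 -179.9  -41.1] [-0.    -0.001  1.911]
```

{"name": "drive_tool", "arguments": {
  "moves": [
    {"x": -570,"y": -170,"z": -70,"rx": 0,"ry": 0,"rz": 0.15,"fingers": -1},
    {"x": -570,"y": -170,"z": -70,"rx": 0,"ry": 0,"rz": 0.15,"fingers": -1},
    {"x": -570,"y": -170,"z": -70,"rx": 0,"ry": 0,"rz": 0.15,"fingers": -1},
    {"x": -570,"y": -170,"z": -70,"rx": 0,"ry": 0,"rz": 0.15,"fingers": -1},
    {"x": -570,"y": -170,"z": -70,"rx": 0,"ry": 0,"rz": 0.15,"fingers": -1},
    {"x": -570,"y": -170,"z": -70,"rx": 0,"ry": 0,"rz": 0.15,"fingers": -1},
    {"x": -570,"y": -170,"z": -70,"rx": 0,"ry": 0,"rz": 0.15,"fingers": -1},
    {"x": -570,"y": -170,"z": -70,"rx": 0,"ry": 0,"rz": 0.15,"fingers": -1},
    {"x": -570,"y": -170,"z": -70,"rx": 0,"ry": 0,"rz": 0.15,"fingers": -1},
    {"x": -570,"y": -170,"z": -70,"rx": 0,"ry": 0,"rz": 0.15,"fingers": -1},
    {"x": -570,"y": -170,"z": -70,"rx": 0,"ry": 0,"rz": 0.15,"fingers": -1},
    {"x": -570,"y": -170,"z": -70,"rx": 0,"ry": 0,"rz": 0.15,"fingers": -1},
    {"x": -570,"y": -170,"z": -70,"rx": 0,"ry": 0,"rz": 0.15,"fingers": -1}
  ]
}}

```text
time_s: 16.32
tool_pos: [0.4579, -0.3273, 0.2281]
tool_rot: [-179.9, -0.1, 81.1]
force: [0.8, -0.9, -0.3]
grip_width: 0.0873
grasp_force: 0.0
```

```bash
python3 - <<'E'
from h import *
np.set_printoptions(precision=4,suppress=True)
c=vision.read_camera("wrist");t=vision.read_camera("top")
tt=t["image"][120:260,120:320]
cv2.imwrite("pics/w5.png",np.vstack([c["image"][:310],cv2.resize(tt,(414,290))[:, :].copy() if 0 else cv2.copyMakeBorder(cv2.resize(tt,(414,290)),0,0,0,146,0)])[:,:,::-1])
p=proj(c,[.448,-.252,.066]);print(p,cup(c,"blue",p,55))
for k,q in(("yellow",(.6325,.239)),("green",(.4675,.096))):
    print(k,saucer(t,k,SAU[k]),cup(t,k,proj(t,[*q,.05]),18,.071))
E
```

```text
[251.043  110.1829] (array([ 0.4488, -0.2561]), np.float64(0.0003190808904633795), np.float64(-23.625659856160762), 100)
yellow (array([0.631 , 0.2391]), np.float64(0.0006579027447639607)) (array([0.6422, 0.2434]), np.float64(0.011239943254937122), np.float64(-160.93805731227457), 551)
green (array([0.466 , 0.0957]), np.float64(0.001751497035157323)) (array([0.4823, 0.0983]), np.float64(0.010201502089391338), np.float64(-174.35698351671195), 562)
```

View pics/w5.png

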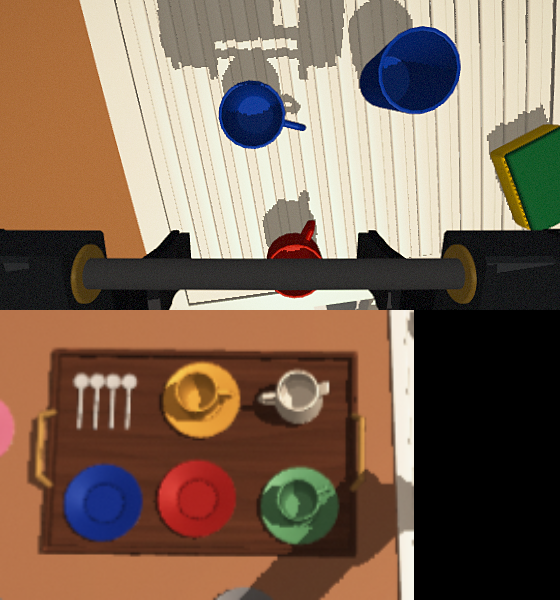

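The blue cup is at (252,114) with its handle to (305,127); the red cup is behind the bar at about (295,265) with its handle to (310,222). The lower inset shows the green and yellow cups standing centred on their saucers.

```bash
python3 - <<'E'
from h import *
np.set_printoptions(precision=4,suppress=True)
c=vision.read_camera("wrist");print(plane(c,[(295,265)],.066),plane(c,[(252,114)],.066))
go(.449,-.2545,.17,156);go(.449,-.2545,.0445,156)
E
```

```text
[[ 0.4662 -0.4127]] [[ 0.4484 -0.2561]]
[ 71.3 -20.2  58.8] [ 0.    -0.001 -1.309]
[ 71.3 -20.1 184.3] [ 0.    -0.001 -1.309]
```

{"name": "drive_tool", "arguments": {
  "moves": [
    {"x": 30,"y": -10,"z": 10,"rx": 0,"ry": 0,"rz": -0.18,"fingers": -1},
    {"x": 60,"y": -18,"z": 20,"rx": 0,"ry": 0,"rz": -0.36,"fingers": -1},
    {"x": 70,"y": -20,"z": 30,"rx": 0,"ry": 0,"rz": -0.54,"fingers": -1},
    {"x": 70,"y": -20,"z": 40,"rx": 0,"ry": 0,"rz": -0.72,"fingers": -1},
    {"x": 70,"y": -20,"z": 50,"rx": 0,"ry": 0,"rz": -0.9,"fingers": -1},
    {"x": 70,"y": -20,"z": 60,"rx": 0,"ry": 0,"rz": -1.08,"fingers": -1},
    {"x": 70,"y": -20,"z": 70,"rx": 0,"ry": 0,"rz": -1.26,"fingers": -1},
    {"x": 70,"y": -20,"z": 80,"rx": 0,"ry": 0,"rz": -1.31,"fingers": -1},
    {"x": 70,"y": -20,"z": 110,"rx": 0,"ry": 0,"rz": -1.31,"fingers": -1},
    {"x": 70,"y": -20,"z": 145,"rx": 0,"ry": 0,"rz": -1.31,"fingers": -1},
    {"x": 70,"y": -20,"z": 170,"rx": 0,"ry": 0,"rz": -1.31,"fingers": -1},
    {"x": 70,"y": -20,"z": 183,"rx": 0,"ry": 0,"rz": -1.31,"fingers": -1},
    {"x": 70,"y": -20,"z": 183,"rx": 0,"ry": 0,"rz": -1.31,"fingers": -1},
    {"x": 70,"y": -20,"z": 183,"rx": 0,"ry": 0,"rz": -1.31,"fingers": 0.3},
    {"x": 70,"y": -20,"z": 183,"rx": 0,"ry": 0,"rz": -1.31,"fingers": 1},
    {"x": 70,"y": -20,"z": 183,"rx": 0,"ry": 0,"rz": -1.31,"fingers": 1},
    {"x": 70,"y": -20,"z": 183,"rx": 0,"ry": 0,"rz": -1.31,"fingers": 1},
    {"x": 70,"y": -20,"z": 183,"rx": 0,"ry": 0,"rz": -1.31,"fingers": 1},
    {"x": 70,"y": -20,"z": 183,"rx": 0,"ry": 0,"rz": -1.31,"fingers": 1}
  ]
}}

```text
time_s: 18.85
tool_pos: [0.4489, -0.2572, 0.0465]
tool_rot: [180.0, 0.0, 155.9]
force: [-0.7, 0.5, 5.3]
grip_width: 0.0607
grasp_force: 19.9
```

```bash
python3 - <<'E'
from h import *
np.set_printoptions(precision=4,suppress=True)
o=sensors.get_obs();print(o["qpos"])
go(.449,-.2545,.19,156);go(.49,.07,.19,156);go(.4805,.385,.19,156);go(.4805,.385,.066,156)
E
```

```text
[-12.2973  15.3367  43.923  114.6698 -12.9993  54.8226 104.103 ]
[   1.     2.6 -143.5] [ 0.     0.001 -0.001]
[  95.8  315.6 -143.4] [ 0.     0.001 -0.001]
[ 232.9  599.4 -143.4] [ 0.     0.001 -0.001]
[233.  599.3 -19.4] [ 0.     0.001 -0.001]
```

{"name": "drive_tool", "arguments": {
  "moves": [
    {"x": 0,"y": 0,"z": -15,"rx": 0,"ry": 0,"rz": 0,"fingers": 1},
    {"x": 0,"y": 0,"z": -50,"rx": 0,"ry": 0,"rz": 0,"fingers": 1},
    {"x": 0,"y": 3,"z": -95,"rx": 0,"ry": 0,"rz": 0,"fingers": 1},
    {"x": 10,"y": 25,"z": -130,"rx": 0,"ry": 0,"rz": 0,"fingers": 1},
    {"x": 27,"y": 70,"z": -143,"rx": 0,"ry": 0,"rz": 0,"fingers": 1},
    {"x": 47,"y": 120,"z": -143,"rx": 0,"ry": 0,"rz": 0,"fingers": 1},
    {"x": 66,"y": 170,"z": -143,"rx": 0,"ry": 0,"rz": 0,"fingers": 1},
    {"x": 86,"y": 220,"z": -143,"rx": 0,"ry": 0,"rz": 0,"fingers": 1},
    {"x": 105,"y": 270,"z": -143,"rx": 0,"ry": 0,"rz": 0,"fingers": 1},
    {"x": 124,"y": 320,"z": -143,"rx": 0,"ry": 0,"rz": 0,"fingers": 1},
    {"x": 144,"y": 370,"z": -143,"rx": 0,"ry": 0,"rz": 0,"fingers": 1},
    {"x": 163,"y": 420,"z": -143,"rx": 0,"ry": 0,"rz": 0,"fingers": 1},
    {"x": 183,"y": 470,"z": -143,"rx": 0,"ry": 0,"rz": 0,"fingers": 1},
    {"x": 202,"y": 520,"z": -143,"rx": 0,"ry": 0,"rz": 0,"fingers": 1},
    {"x": 220,"y": 565,"z": -140,"rx": 0,"ry": 0,"rz": 0,"fingers": 1},
    {"x": 230,"y": 590,"z": -120,"rx": 0,"ry": 0,"rz": 0,"fingers": 1},
    {"x": 233,"y": 599,"z": -85,"rx": 0,"ry": 0,"rz": 0,"fingers": 1},
    {"x": 233,"y": 599,"z": -50,"rx": 0,"ry": 0,"rz": 0,"fingers": 1},
    {"x": 233,"y": 599,"z": -28,"rx": 0,"ry": 0,"rz": 0,"fingers": 1},
    {"x": 233,"y": 599,"z": -20,"rx": 0,"ry": 0,"rz": 0,"fingers": 1}
  ]
}}

```text
time_s: 21.35
tool_pos: [0.479, 0.3839, 0.0645]
tool_rot: [-179.8, -0.0, 155.9]
force: [0.4, 0.7, -2.0]
grip_width: 0.0608
grasp_force: 19.9
```

```bash
python3 - <<'E'
from h import *
c=vision.read_camera("wrist");cv2.imwrite("pics/w6.png",c["image"][:,:,::-1])
E
```

```text
(no output)
```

View pics/w6.png

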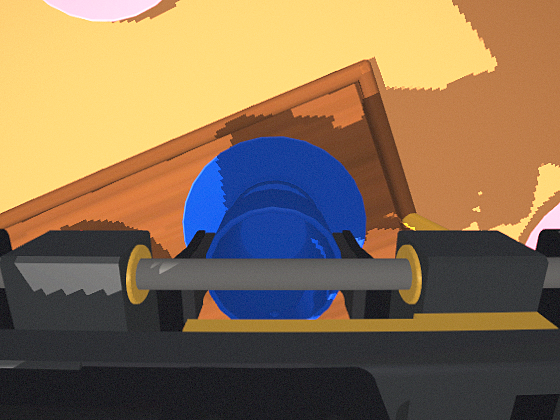

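The blue saucer spans columns 184–366 (far edge at row 138) and the cup 204–341, so they are within 2 mm. I'll lower it with a 1.5 mm correction.

{"name": "drive_tool", "arguments": {
  "moves": [
    {"x": 0,"y": 1.5,"z": 5,"rx": 0,"ry": 0,"rz": 0,"fingers": 1},
    {"x": 0,"y": 1.5,"z": 10,"rx": 0,"ry": 0,"rz": 0,"fingers": 1},
    {"x": 0,"y": 1.5,"z": 12,"rx": 0,"ry": 0,"rz": 0,"fingers": 1},
    {"x": 0,"y": 1.5,"z": 13,"rx": 0,"ry": 0,"rz": 0,"fingers": 1},
    {"x": 0,"y": 1.5,"z": 14,"rx": 0,"ry": 0,"rz": 0,"fingers": 1},
    {"x": 0,"y": 1.5,"z": 14.5,"rx": 0,"ry": 0,"rz": 0,"fingers": 1},
    {"x": 0,"y": 1.5,"z": 14.5,"rx": 0,"ry": 0,"rz": 0,"fingers": 1},
    {"x": 0,"y": 1.5,"z": 14.5,"rx": 0,"ry": 0,"rz": 0,"fingers": 1}
  ]
}}

```text
time_s: 22.4
tool_pos: [0.4806, 0.3863, 0.0517]
tool_rot: [180.0, 0.0, 155.9]
force: [-0.3, -0.5, -0.5]
grip_width: 0.0603
grasp_force: 19.9
```

{"name": "drive_tool", "arguments": {
  "moves": [
    {"x": 0,"y": 0,"z": 0.7,"rx": 0,"ry": 0,"rz": 0,"fingers": 1},
    {"x": 0,"y": 0,"z": 1.2,"rx": 0,"ry": 0,"rz": 0,"fingers": 1},
    {"x": 0,"y": 0,"z": 1.2,"rx": 0,"ry": 0,"rz": 0,"fingers": 1},
    {"x": 0,"y": 0,"z": 1.2,"rx": 0,"ry": 0,"rz": 0,"fingers": 1}
  ]
}}

```text
time_s: 22.9
tool_pos: [0.4806, 0.3863, 0.0516]
tool_rot: [180.0, -0.0, 155.9]
force: [-2.9, -1.4, 6.7]
grip_width: 0.0604
grasp_force: 19.9
```

Contact is made, so I'll release and lift.

{"name": "drive_tool", "arguments": {
  "moves": [
    {"x": 0,"y": 0,"z": 0,"rx": 0,"ry": 0,"rz": 0,"fingers": 0},
    {"x": 0,"y": 0,"z": 0,"rx": 0,"ry": 0,"rz": 0,"fingers": -1},
    {"x": 0,"y": 0,"z": 0,"rx": 0,"ry": 0,"rz": 0,"fingers": -1},
    {"x": 0,"y": 0,"z": 0,"rx": 0,"ry": 0,"rz": 0,"fingers": -1},
    {"x": 0,"y": 0,"z": 0,"rx": 0,"ry": 0,"rz": 0,"fingers": -1},
    {"x": 0,"y": 0,"z": -15,"rx": 0,"ry": 0,"rz": 0,"fingers": -1},
    {"x": 0,"y": 0,"z": -55,"rx": 0,"ry": 0,"rz": 0,"fingers": -1},
    {"x": 0,"y": 0,"z": -105,"rx": 0,"ry": 0,"rz": 0,"fingers": -1},
    {"x": 0,"y": 0,"z": -130,"rx": 0,"ry": 0,"rz": 0,"fingers": -1},
    {"x": 0,"y": 0,"z": -130,"rx": 0,"ry": 0,"rz": 0,"fingers": -1}
  ]
}}

```text
time_s: 24.15
tool_pos: [0.4821, 0.3874, 0.1842]
tool_rot: [179.7, 0.1, 155.9]
force: [0.5, -0.2, -0.3]
grip_width: 0.087
grasp_force: 0.0
```

```bash
python3 - <<'E'
from h import *
np.set_printoptions(precision=4,suppress=True)
print(sensors.get_obs()["qpos"])
go(.48,-.10,.20,100);go(.4655,-.4145,.20,61);go(.4655,-.4145,.0445,61)
E
```

```text
[-51.9074  15.7297  12.8317  92.3257  -3.6586  71.981   27.5051]
[-196.8 -445.8  -18. ] [ 0.007 -0.001  0.976]
[-311.8 -738.8  -19.5] [ 0.007 -0.003  1.657]
[-311.4 -739.8  136. ] [ 0.007 -0.003  1.657]
```

{"name": "drive_tool", "arguments": {
  "moves": [
    {"x": -306,"y": -808,"z": -40,"rx": 0,"ry": 0,"rz": 1.66,"fingers": -1},
    {"x": -306,"y": -808,"z": -40,"rx": 0,"ry": 0,"rz": 1.66,"fingers": -1},
    {"x": -306,"y": -808,"z": -40,"rx": 0,"ry": 0,"rz": 1.66,"fingers": -1},
    {"x": -306,"y": -808,"z": -40,"rx": 0,"ry": 0,"rz": 1.66,"fingers": -1},
    {"x": -306,"y": -808,"z": -40,"rx": 0,"ry": 0,"rz": 1.66,"fingers": -1},
    {"x": -306,"y": -808,"z": -40,"rx": 0,"ry": 0,"rz": 1.66,"fingers": -1},
    {"x": -306,"y": -808,"z": -40,"rx": 0,"ry": 0,"rz": 1.66,"fingers": -1},
    {"x": -306,"y": -808,"z": -40,"rx": 0,"ry": 0,"rz": 1.66,"fingers": -1},
    {"x": -306,"y": -808,"z": -40,"rx": 0,"ry": 0,"rz": 1.66,"fingers": -1},
    {"x": -306,"y": -808,"z": -40,"rx": 0,"ry": 0,"rz": 1.66,"fingers": -1},
    {"x": -306,"y": -808,"z": -40,"rx": 0,"ry": 0,"rz": 1.66,"fingers": -1},
    {"x": -306,"y": -808,"z": -40,"rx": 0,"ry": 0,"rz": 1.66,"fingers": -1},
    {"x": -306,"y": -808,"z": -40,"rx": 0,"ry": 0,"rz": 1.66,"fingers": -1},
    {"x": -306,"y": -808,"z": -40,"rx": 0,"ry": 0,"rz": 1.66,"fingers": -1},
    {"x": -306,"y": -808,"z": -40,"rx": 0,"ry": 0,"rz": 1.66,"fingers": -1},
    {"x": -306,"y": -808,"z": -40,"rx": 0,"ry": 0,"rz": 1.66,"fingers": -1},
    {"x": -306,"y": -808,"z": -40,"rx": 0,"ry": 0,"rz": 1.66,"fingers": -1},
    {"x": -306,"y": -808,"z": -40,"rx": 0,"ry": 0,"rz": 1.66,"fingers": -1}
  ]
}}

```text
time_s: 26.4
tool_pos: [0.4318, -0.4747, 0.2205]
tool_rot: [180.0, -0.1, 61.0]
force: [0.2, 1.0, -0.1]
grip_width: 0.0869
grasp_force: 0.0
```

```bash
python3 - <<'E'
from h import *
np.set_printoptions(precision=4,suppress=True)
c=vision.read_camera("wrist");cv2.imwrite("pics/w7.png",c["image"][:310,:,::-1])
p=proj(c,[.4655,-.4145,.066]);print(p,cup(c,"red",p,60))
go(.4655,-.4145,.0445,61)
E
```

```text
[274.6428 114.1732] (array([ 0.4655, -0.4166]), np.float64(0.0017887263766047136), np.float64(58.43155428502282), 122)
[ 69.1   0.1 176.2] [ 0.001 -0.001 -0.001]
```

View pics/w7.png

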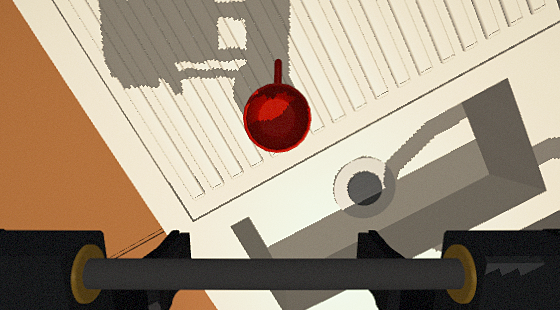

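The red cup's rim is at (277,118) and its handle points straight along tool +x to (278,60), within 2 mm of the prediction.

{"name": "drive_tool", "arguments": {
  "moves": [
    {"x": 35,"y": 1,"z": 20,"rx": 0,"ry": 0,"rz": 0,"fingers": -1},
    {"x": 67,"y": 1,"z": 60,"rx": 0,"ry": 0,"rz": 0,"fingers": -1},
    {"x": 67,"y": 1,"z": 100,"rx": 0,"ry": 0,"rz": 0,"fingers": -1},
    {"x": 67,"y": 1,"z": 135,"rx": 0,"ry": 0,"rz": 0,"fingers": -1},
    {"x": 67,"y": 1,"z": 160,"rx": 0,"ry": 0,"rz": 0,"fingers": -1},
    {"x": 67,"y": 1,"z": 175,"rx": 0,"ry": 0,"rz": 0,"fingers": -1},
    {"x": 67,"y": 1,"z": 175,"rx": 0,"ry": 0,"rz": 0,"fingers": -1},
    {"x": 67,"y": 1,"z": 175,"rx": 0,"ry": 0,"rz": 0,"fingers": 0.3},
    {"x": 67,"y": 1,"z": 175,"rx": 0,"ry": 0,"rz": 0,"fingers": 1},
    {"x": 67,"y": 1,"z": 175,"rx": 0,"ry": 0,"rz": 0,"fingers": 1},
    {"x": 67,"y": 1,"z": 175,"rx": 0,"ry": 0,"rz": 0,"fingers": 1},
    {"x": 67,"y": 1,"z": 175,"rx": 0,"ry": 0,"rz": 0,"fingers": 1},
    {"x": 67,"y": 1,"z": 175,"rx": 0,"ry": 0,"rz": 0,"fingers": 1}
  ]
}}

```text
time_s: 28.08
tool_pos: [0.465, -0.4187, 0.0461]
tool_rot: [179.9, -0.0, 60.8]
force: [1.6, -0.6, 5.1]
grip_width: 0.0602
grasp_force: 20.0
```

```bash
python3 - <<'E'
from h import *
np.set_printoptions(precision=4,suppress=True)
go(.4825,.248,.19,90);go(.4825,.248,.066,90)
E
```

```text
[ 590.7 -309.3 -144.4] [ 0.002  0.    -0.509]
[ 590.7 -309.5  -20.4] [ 0.002  0.    -0.509]
```

{"name": "drive_tool", "arguments": {
  "moves": [
    {"x": 0,"y": 0,"z": -15,"rx": 0,"ry": 0,"rz": 0,"fingers": 1},
    {"x": 0,"y": 0,"z": -50,"rx": 0,"ry": 0,"rz": 0,"fingers": 1},
    {"x": 3,"y": -2,"z": -95,"rx": 0,"ry": 0,"rz": 0,"fingers": 1},
    {"x": 25,"y": -13,"z": -130,"rx": 0,"ry": 0,"rz": -0.03,"fingers": 1},
    {"x": 65,"y": -34,"z": -144,"rx": 0,"ry": 0,"rz": -0.06,"fingers": 1},
    {"x": 110,"y": -58,"z": -144,"rx": 0,"ry": 0,"rz": -0.1,"fingers": 1},
    {"x": 160,"y": -84,"z": -144,"rx": 0,"ry": 0,"rz": -0.15,"fingers": 1},
    {"x": 210,"y": -110,"z": -144,"rx": 0,"ry": 0,"rz": -0.2,"fingers": 1},
    {"x": 260,"y": -136,"z": -144,"rx": 0,"ry": 0,"rz": -0.25,"fingers": 1},
    {"x": 310,"y": -162,"z": -144,"rx": 0,"ry": 0,"rz": -0.3,"fingers": 1},
    {"x": 360,"y": -188,"z": -144,"rx": 0,"ry": 0,"rz": -0.35,"fingers": 1},
    {"x": 410,"y": -215,"z": -144,"rx": 0,"ry": 0,"rz": -0.4,"fingers": 1},
    {"x": 460,"y": -241,"z": -144,"rx": 0,"ry": 0,"rz": -0.45,"fingers": 1},
    {"x": 510,"y": -267,"z": -144,"rx": 0,"ry": 0,"rz": -0.5,"fingers": 1},
    {"x": 555,"y": -291,"z": -140,"rx": 0,"ry": 0,"rz": -0.51,"fingers": 1},
    {"x": 580,"y": -304,"z": -120,"rx": 0,"ry": 0,"rz": -0.51,"fingers": 1},
    {"x": 591,"y": -309,"z": -85,"rx": 0,"ry": 0,"rz": -0.51,"fingers": 1},
    {"x": 591,"y": -309,"z": -50,"rx": 0,"ry": 0,"rz": -0.51,"fingers": 1},
    {"x": 591,"y": -309,"z": -28,"rx": 0,"ry": 0,"rz": -0.51,"fingers": 1},
    {"x": 591,"y": -309,"z": -20,"rx": 0,"ry": 0,"rz": -0.51,"fingers": 1}
  ]
}}

```text
time_s: 30.58
tool_pos: [0.4811, 0.2471, 0.0639]
tool_rot: [-179.8, 0.2, 90.0]
force: [0.1, 0.5, -1.0]
grip_width: 0.0601
grasp_force: 20.0
```

```bash
python3 - <<'E'
from h import *
c=vision.read_camera("wrist");cv2.imwrite("pics/w8.png",c["image"][:,:,::-1]);print(sensors.get_obs()["tool_pos"])
E
```

```text
[0.48127717 0.2472147  0.06380883]
```

View pics/w8.png

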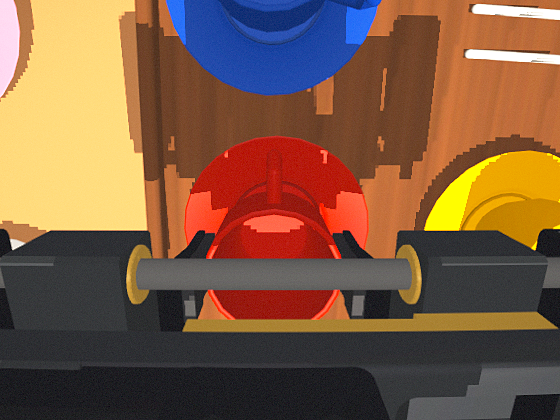

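The red saucer spans columns 185–368 (far edge at row 137) and the cup 204–342. I'll lower it with a 1.5 mm shift to the right.

{"name": "drive_tool", "arguments": {
  "moves": [
    {"x": 0,"y": 1.5,"z": 5,"rx": 0,"ry": 0,"rz": 0,"fingers": 1},
    {"x": 0,"y": 1.5,"z": 10,"rx": 0,"ry": 0,"rz": 0,"fingers": 1},
    {"x": 0,"y": 1.5,"z": 12,"rx": 0,"ry": 0,"rz": 0,"fingers": 1},
    {"x": 0,"y": 1.5,"z": 13,"rx": 0,"ry": 0,"rz": 0,"fingers": 1},
    {"x": 0,"y": 1.5,"z": 14,"rx": 0,"ry": 0,"rz": 0,"fingers": 1},
    {"x": 0,"y": 1.5,"z": 14.5,"rx": 0,"ry": 0,"rz": 0,"fingers": 1},
    {"x": 0,"y": 1.5,"z": 15,"rx": 0,"ry": 0,"rz": 0,"fingers": 1},
    {"x": 0,"y": 1.5,"z": 15,"rx": 0,"ry": 0,"rz": 0,"fingers": 1},
    {"x": 0,"y": 1.5,"z": 15,"rx": 0,"ry": 0,"rz": 0,"fingers": 1}
  ]
}}

```text
time_s: 31.75
tool_pos: [0.4839, 0.2485, 0.051]
tool_rot: [180.0, -0.0, 90.1]
force: [-2.1, -0.8, 4.9]
grip_width: 0.0603
grasp_force: 20.0
```

Contact is made. I'll release, lift and move aside for a final look.

{"name": "drive_tool", "arguments": {
  "moves": [
    {"x": 0,"y": 0,"z": 0,"rx": 0,"ry": 0,"rz": 0,"fingers": 0},
    {"x": 0,"y": 0,"z": 0,"rx": 0,"ry": 0,"rz": 0,"fingers": -1},
    {"x": 0,"y": 0,"z": 0,"rx": 0,"ry": 0,"rz": 0,"fingers": -1},
    {"x": 0,"y": 0,"z": 0,"rx": 0,"ry": 0,"rz": 0,"fingers": -1},
    {"x": 0,"y": 0,"z": 0,"rx": 0,"ry": 0,"rz": 0,"fingers": -1},
    {"x": 0,"y": 0,"z": -15,"rx": 0,"ry": 0,"rz": 0,"fingers": -1},
    {"x": 0,"y": 0,"z": -55,"rx": 0,"ry": 0,"rz": 0,"fingers": -1},
    {"x": 0,"y": 0,"z": -105,"rx": 0,"ry": 0,"rz": 0,"fingers": -1},
    {"x": 0,"y": 0,"z": -160,"rx": 0,"ry": 0,"rz": 0,"fingers": -1},
    {"x": -50,"y": 0,"z": -180,"rx": 0,"ry": 0,"rz": 0,"fingers": -1},
    {"x": -500,"y": 0,"z": -190,"rx": 0,"ry": 0,"rz": 0,"fingers": -1},
    {"x": -500,"y": 0,"z": -190,"rx": 0,"ry": 0,"rz": 0,"fingers": -1},
    {"x": -500,"y": 0,"z": -190,"rx": 0,"ry": 0,"rz": 0,"fingers": -1},
    {"x": -500,"y": 0,"z": -190,"rx": 0,"ry": 0,"rz": 0,"fingers": -1},
    {"x": -500,"y": 0,"z": -190,"rx": 0,"ry": 0,"rz": 0,"fingers": -1},
    {"x": -500,"y": 0,"z": -190,"rx": 0,"ry": 0,"rz": 0,"fingers": -1},
    {"x": -500,"y": 0,"z": -190,"rx": 0,"ry": 0,"rz": 0,"fingers": -1},
    {"x": -500,"y": 0,"z": -190,"rx": 0,"ry": 0,"rz": 0,"fingers": -1},
    {"x": -500,"y": 0,"z": -190,"rx": 0,"ry": 0,"rz": 0,"fingers": -1},
    {"x": -500,"y": 0,"z": -190,"rx": 0,"ry": 0,"rz": 0,"fingers": -1}
  ]
}}

```text
time_s: 34.25
tool_pos: [0.485, -0.2495, 0.2403]
tool_rot: [180.0, -0.1, 90.2]
force: [-0.1, 0.2, -1.1]
grip_width: 0.087
grasp_force: 0.0
```

```bash
python3 - <<'E'
from h import *
np.set_printoptions(precision=4,suppress=True)
t=vision.read_camera("top");s=vision.read_camera("scene")
v=np.vstack([cv2.resize(t["image"][130:250,130:400],None,fx=2.6,fy=2.6),cv2.resize(s["image"][190:310,140:410],None,fx=2.6,fy=2.2)[:, :] if 0 else cv2.resize(s["image"][170:305,140:410],(702,280))])
cv2.imwrite("pics/fin.png",v[:592,:,::-1])
for k in SAU: print(k,saucer(t,k,SAU[k]))
E
```

```text
yellow (array([0.631 , 0.2391]), np.float64(0.0006363324397308005))
blue (array([0.4783, 0.3846]), np.float64(0.00176706694278655))
red (array([0.4812, 0.2474]), np.float64(0.0006515819529115188))
green (array([0.4662, 0.0954]), np.float64(0.0019590798270932236))
```

View pics/fin.png

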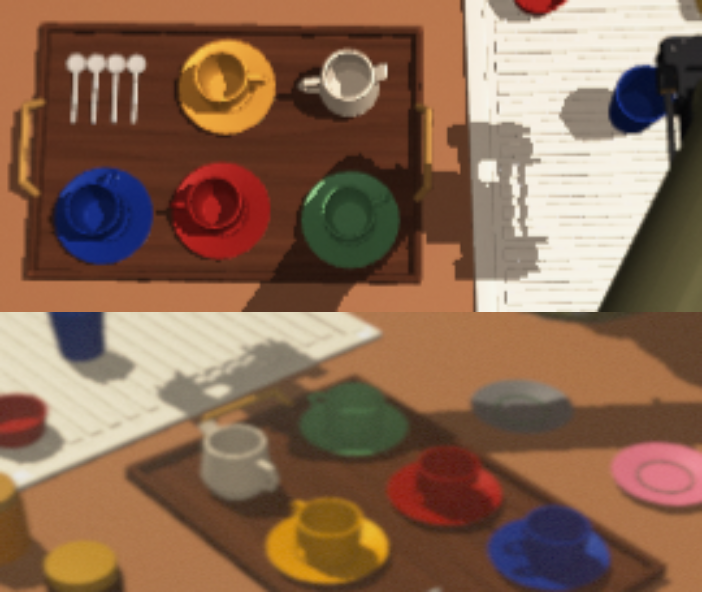

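All four cups stand upright on the saucers of their own colour, and the saucers, jug and tumbler haven't moved. The arm is clear.

```bash
python3 -c "
from cell import workorder;print(workorder.sign_off())"
```

```text
the job is handed in; nothing more can be done
None
```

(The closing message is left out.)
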